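# Clamp the loaded tube rack on the shaker

### The arm

A 6-joint arm with a two-finger parallel gripper is mounted at the origin on a cart in front of the work surface, level with it; the furniture and walls round the work are solid. World frame = base frame: x ahead of the robot, y to its left, z up, the work surface at z = 0. Lengths are in mm, angles in rad, forces in N, time in s.
With the tool pointing down it reaches from about 400 to 925 mm from the base axis. Payload 3.4 kg.
Tool frame: the origin (TCP) lies at the very end of the fingers, on their centre line; the grasp point (between the pads) lies 19 mm behind it; z points along the fingers, y is the line along which they close (so a half turn about z gives the same grasp; the last joint's range is limited). The gripper opens to 85 mm and grips with 20 to 120 N. Pads are 22 mm wide; open, the fingers measure 114 mm over their backs; the gripper's body (76 mm by 85 mm) begins 54 mm behind the grasp point. The pads swing forward as they close: fully open they stand 13 mm farther back than shut.
Start: joints at [-1.268, 0.307, 1.506, -0, 1.328, -0.073], TCP at [211.011, -534.888, 231.305] pointing down, gripper open.
Joint ranges: [-3.12, 3.12], [-1.05, 2.28], [0.14, 2.33], [-1.42, 4.57], [0.1, 2.73], [-2.68, 2.68]. Speed limits (rad/s): [2.57, 2.57, 3.14, 3.14, 3.14, 3.14].

### API

Orientations are given as a rotation vector (axis times angle).
In Python, from bench import r, cams, spotter gives the robot as it stands. Calls block until the motion is done:
- r.movep(position, orientation): joint-space move of the TCP to a pose.
- r.servo_line(position, attitude=None, velocity=150, until_force=None): straight line of the TCP; attitude=None keeps the orientation; velocity is the mean speed in mm/s. With until_force (N) it stops when the force on the tool has changed by that much, and returns True; else False.
- r.set_joints(angles): joint-space move.
- r.gripper_to(opening, strength=None): finger opening in mm; strength is the grip in N (None keeps the last); returns when the fingers have stopped.
- r.hold(seconds).
- r.ik(position, orientation): joint angles nearest the present ones, or None.
- r.get_state(): the state.
- cams.camera(name): name is "scene" or "top" or "wrist"; returns (picture, depth): 400x640x3 uint8, blue, green, red; 400x640 float32, mm along the optical axis (not along the pixel's ray), 0 where there is no reading.
- cams.calibration(name): a dict with "fx", "fy", "cx", "cy" (pixels), "dist" ([k1, k2, p1, p2, k3] as OpenCV has them; the pictures are not rectified), "rvec" (rotation vector, rad) and "tvec" (3), from world to camera coordinates, as OpenCV has them; the wrist camera has in their place "tool_from_camera" (4x4, takes a point from camera to tool coordinates, whose origin is the TCP and whose axes are the flange's). Camera axes: x right, y down, z forward; pixel columns grow to the right and rows downward; lengths in mm; the calibration is good to about 2 mm. A picture is of the moment at which its call begins: read the wrist's pose just before it. calibration takes no time and is no camera call.
A pose or a line that the arm cannot do raises r.Unreachable and nothing moves.
- r.sign_off(): hands the job in; it is judged then, once.
Trained networks look in the newest picture that a camera, given by its name, has taken for a name from the list of things; names that differ only in an ending like _2 or _b are one class to them, and where a whole thing is asked for, a point or a joint stands for the part that bears it (a point fixed in the world has none). Each returns a list of dicts, best first, with "score" (0 to 1); they miss things now and then, are a little off and sometimes report something else, mostly with a low value. They report only what shows in the picture. A call takes as long as a camera call.
- spotter.silhouettes(camera, target): "pixels" (400x640 bool, what is visible of it) and "point" ([column, row] in pixels, amid what is visible of it).
The state is a dict: "clock": time; "joint_positions": joint angles; "joint_vel": joint speeds; "tau": joint torques, N m; "position": TCP position; "ee_rot": TCP orientation; "force": force on the tool from outside, world axes, zero at the start; "moment": the same for the moment, N m; "width": finger opening in mm; "gripper_force": force on a finger pad.
Only numpy, scipy, OpenCV 4.12 (cv2) and the standard library are available. Lean on these libraries where they do the work, as an engineer would, in place of code of your own. Each camera call takes 0.05 s, during which the arm holds its last target. There are 200 camera calls.

### The job

Clamp the loaded tube rack on the shaker so that it cannot walk off when the shaker runs. Press the thumb lever of the sliding clamp down and, with it held down, slide the clamp up to the rack until the rack stands square against the fixed jaw and the moving jaw touches it; let the lever spring back up, then turn the four-spoked handle clockwise (seen from the handle's end), half a turn or more, until the rack is held firmly tight. Keep the rack upright, do not knock the things standing about, and leave the lever up.

Things in the scene. Friction and masses are not known exactly. Their poses are not given: they have to be found in the camera images.
- shaker: laboratory shaker, fixed: white housing, grey control panel on the robot's side, flat aluminium platform 240 mm (x) by 360 mm (y), its top 74 mm above the bench. Origin: at bench height under the platform's middle. Its y axis runs along the clamp, from the handle (-y, robot's right) to the fixed jaw (+y); x points away from the robot, z up. x and y below mean this frame.
- fixed_jaw: grey fixed jaw bolted to the platform's +y end, 160 mm wide (x), 64 mm high; its black rubber face lies at y = 150 mm and looks to -y. Origin: on the platform top, above the shaker's origin.
- rack: blue two-deck tube rack, 76 mm wide, 212 mm long, 56 mm high, 0.3 kg, with six capped tubes fixed in it (caps up to 108 mm above the platform). Stands loose between the jaws, length along the shaker's x. Origin: centre of its underside; its own x axis is across its width, toward the fixed jaw. The jaws meet its 74 mm wide decks: against the fixed jaw its origin is at y = 112 to 113 mm.
- carriage (a joint): position of the sliding clamp (grey saddle and screw block), m: the y of its middle. Range -0.095 to 0.035. While the lever is up, a half nut in the toothed strip of the platform's slot locks it both ways. While the lever is down it slides freely (about 2 N). The teeth are 4.6 mm apart: as the nut drops in, the clamp may settle back by up to that.
- lever (a joint): thumb lever of the clamp, rad: about -0.015 = up, nut fully in its teeth; 0.22 = fully down; from 0.15 the clamp is free. (About 0.12 if the nut stands on the tips of the teeth; it then drops in as the screw is tightened.) A spring brings it back up. The pad takes about 8 N to start down and 11 N fully down, 14 mm lower.
- thumb_pad (a point): middle of the upper face of the lever's steel thumb pad, which stands out to -x (toward the robot) 94 mm from the screw axis, 105 mm above the bench when up. It measures 36 mm (x) by 41 mm (y) between two raised lips, 10 mm high, at its y sides: a fingertip pressing the pad can push a lip to slide the clamp. Its pivot pin runs along y, 60 mm to +x and 10 mm lower.
- jaw_pad: black rubber face of the moving jaw, 156 mm wide (x), 56 mm high, looks to +y; gives 1 mm for each 15 N, up to 4 mm. Origin: on the platform top, 54 mm behind (-y) the face's surface.
- jaw_face (a point): middle of that rubber face's surface: 54 mm ahead (+y) of the clamp's middle, plus the screw's advance.
- handle (a joint): turn of the four-spoked screw handle, rad; grows clockwise as seen from the handle's end (looking to +y): the upper spoke goes to +x, away from the robot. One turn moves jaw and handle 10 mm to +y. Range -0.1 to 10: the screw alone cannot reach the rack. Stays where it is left; friction 0.1 N m, 0.15 to 0.25 N m in all when tight, which is 1.3 to 2.3 rad after the rubber first touches.
- hub (a point): centre of the handle's hub, on the screw axis in the spokes' plane, 130 mm above the bench, 68 mm behind (-y) the clamp's middle when the handle reads 0. Hub: 28 mm diameter, 28 mm long. Spokes: 9 mm thick, 90 degrees apart, ending in black balls of 16 mm, centres 42 mm from the axis. The screw block, 58 mm wide, 152 mm above the bench at its top, has its rear face 46 mm ahead of that plane.
- spoke_ball (a point): centre of the ball of one spoke, the one that points straight up when the handle reads 0.
- staining_jar: white staining jar with screw cap, 57 mm wide, 99 mm high, on the bench at the right; bystander. Origin: centre of its underside.
- dish: petri dish stack, 90 mm wide, 32 mm high, on the bench at the right; bystander. Origin: centre of its underside.
- timer: white lab timer, 66 mm square, 18 mm high, on the bench at the left; bystander. Origin: centre of its underside.

How it is judged:
By the outcome, as a careful person would: the job done as asked, in the order asked, and still so for the second after the job is handed in, with the robot touching nothing.
It also fails if it takes over 61 s, if anything falls off the work surface, if the arm or the gripper's body presses on something with over 40 N, if the wrist force passes 120 N, or if a joint passes its speed limit or range.

## Working session

There is one attempt and no reset: what is moved stays moved. The work goes in short steps, each a Python script; the robot and the scene stay as the last script left them, time stands still between calls to the robot, and variables do not carry over. Pictures are saved under pics/ and viewed, at most 10 in all, crops included, and the job is handed in when it is done.

```bash
ls; mkdir -p pics; cat > h.py <<'E'
import numpy as np, cv2
from scipy.spatial.transform import Rotation as R
from bench import r, cams, spotter
def cal(n):
    c=cams.calibration(n); K=np.array([[c['fx'],0,c['cx']],[0,c['fy'],c['cy']],[0,0,1.]])
    return c,K,np.array(c['dist'],float)
def pose(n,st=None):
    """world-from-camera rotation, origin"""
    c,K,d=cal(n)
    if 'rvec' in c:
        Rm=cv2.Rodrigues(np.array(c['rvec'],float))[0]; return Rm.T, -Rm.T@np.array(c['tvec'],float).ravel()
    T=np.array(c['tool_from_camera']); Rt=R.from_rotvec(st['ee_rot']).as_matrix()
    return Rt@T[:3,:3], Rt@T[:3,3]+np.array(st['position'])
def rays(n,px):
    c,K,d=cal(n); u=cv2.undistortPoints(np.array(px,float).reshape(-1,1,2),K,d).reshape(-1,2)
    return np.c_[u,np.ones(len(u))]
def deproj(n,px,depth,st=None):
    A,o=pose(n,st); return (rays(n,px)*np.array(depth).reshape(-1,1))@A.T+o
def onplane(n,px,z,st=None):
    A,o=pose(n,st); d=rays(n,px)@A.T; return o+d*((z-o[2])/d[:,2])[:,None]
def cloud(n,mask,dep,st=None):
    v,u=np.nonzero(mask&(dep>0)); return deproj(n,np.c_[u,v],dep[v,u],st)
E
python3 - <<'E'
from h import *
for n in ('scene','top'):
    im,d=cams.camera(n); cv2.imwrite(f'pics/{n}0.png',im); np.save(f'{n}0.npy',d)
    A,o=pose(n); print(n,o.round(),A[:,2].round(2))
    for t in ('shaker','fixed_jaw','rack','jaw_pad','thumb_pad','hub','spoke_ball','handle','lever','staining_jar','dish','timer'):
        for s in spotter.silhouettes(n,t)[:2]:
            if s['score']<.3: continue
            P=cloud(n,s['pixels'],d)
            print(t,round(s['score'],2),np.round(s['point']),s['pixels'].sum(),np.median(P,0).round() if len(P) else None, np.percentile(P,[3,97],axis=0).round().tolist() if len(P) else None)
s=r.get_state();print(s['clock'],s['ee_rot'],cams.calibration('wrist')['tool_from_camera'])
E
```

```text
pics
scene [-181. 1035.  801.] [ 0.47 -0.75 -0.47]
shaker 0.96 [265. 231.] 5214 [545. 148.  77.] [[472.0, -99.0, 12.0], [679.0, 250.0, 152.0]]
fixed_jaw 0.66 [242. 238.] 1281 [571. 235. 106.] [[501.0, 214.0, 74.0], [651.0, 251.0, 140.0]]
rack 0.71 [256. 218.] 1297 [566. 178. 130.] [[491.0, 134.0, 84.0], [691.0, 213.0, 177.0]]
jaw_pad 0.74 [240. 303.] 480 [470. 370.  15.] [[436.0, 337.0, 5.0], [506.0, 401.0, 19.0]]
jaw_pad 0.6 [271. 208.] 344 [580. 101. 127.] [[514.0, 90.0, 103.0], [666.0, 111.0, 139.0]]
thumb_pad 0.67 [306. 216.] 121 [503.  39. 109.] [[485.0, 18.0, 106.0], [525.0, 66.0, 119.0]]
hub 0.7 [286. 194.] 171 [598. -15. 139.] [[558.0, -223.0, 32.0], [761.0, 26.0, 179.0]]
spoke_ball 0.45 [286. 196.] 181 [599. -15. 138.] [[559.0, -246.0, 2.0], [783.0, -3.0, 179.0]]
handle 0.43 [287. 192.] 183 [597. -15. 138.] [[557.0, -242.0, 24.0], [728.0, -2.0, 178.0]]
handle 0.41 [271. 212.] 310 [575. 101. 126.] [[514.0, 90.0, 99.0], [666.0, 110.0, 139.0]]
lever 0.65 [301. 214.] 162 [505.  36. 109.] [[485.0, 14.0, 77.0], [543.0, 65.0, 118.0]]
staining_jar 0.66 [387. 206.] 305 [ 384. -322.  
[... 1286 characters left out ...]
taining_jar 0.95 [421. 185.] 446 [ 560. -300.   97.] [[537.0, -330.0, 9.0], [589.0, -279.0, 103.0]]
staining_jar 0.49 [232. 175.] 631 [571. 225. 133.] [[499.0, 214.0, 75.0], [651.0, 252.0, 142.0]]
dish 0.77 [427. 248.] 747 [ 384. -334.   21.] [[347.0, -374.0, 1.0], [421.0, -295.0, 31.0]]
timer 0.62 [190. 215.] 428 [470. 362.  16.] [[438.0, 329.0, 10.0], [500.0, 396.0, 22.0]]
1.3 [-3.08628185e+00 -5.86826444e-01  4.29807263e-05] [[-7.42069761e-04 -9.61707547e-01 -2.74076711e-01  6.90936420e+01]
 [ 9.99999660e-01 -8.11927576e-04  1.41447147e-04  7.50920811e-01]
 [-3.58561228e-04 -2.74076513e-01  9.61707823e-01 -1.42708539e+02]
 [ 0.00000000e+00  0.00000000e+00  0.00000000e+00  1.00000000e+00]]
```

```bash
python3 - <<'E'
import cv2,numpy as np
a=cv2.imread('pics/top0.png')[100:250,180:380]; b=cv2.imread('pics/scene0.png')[150:300,190:390]
a=cv2.resize(a,None,fx=4,fy=4,interpolation=cv2.INTER_CUBIC)[:560,:]
b=cv2.resize(b,None,fx=4,fy=4,interpolation=cv2.INTER_CUBIC)
cv2.imwrite('pics/ca.png',a);cv2.imwrite('pics/cb.png',b)
E
python3 - <<'E'
import sys; sys.path.insert(0,'.')
from h import *
d=np.load('top0.npy'); P=cloud('top',np.ones(d.shape,bool),d)
def rect(m,n):
    q=P[m][:,:2].astype(np.float32); print(n,len(q),cv2.minAreaRect(q), np.median(P[m],0).round(1))
x,y,z=P.T
b=(x>440)&(x<740)&(y>-130)&(y<270)
rect(b&(abs(z-75)<3),'plat')
rect(b&(abs(z-139)<5)&(y>208),'fj')
rect(b&(abs(z-130)<4)&(y>125)&(y<212),'rackdeck')
rect(b&(abs(z-108)<8)&(x<540)&(y<80),'lever')
rect(b&(z>115)&(z<145)&(y>80)&(y<125),'jaw')
rect(b&(z>145)&(y>0)&(y<100),'block')
rect(b&(z>100)&(y<5),'handle')
E
```

```text
plat 3774 ((592.2391357421875, 70.23175048828125), (240.86160278320312, 360.36846923828125), 5.19818639755249) [576.2   4.6  74.6]
fj 302 ((593.195556640625, 226.25123596191406), (28.755672454833984, 188.9596405029297), 88.78900909423828) [576.3 227.  137.3]
rackdeck 1024 ((593.35302734375, 172.029541015625), (212.8533172607422, 73.76876831054688), 5.700896739959717) [589.6 169.1 128.8]
lever 256 ((510.92193603515625, 48.187767028808594), (57.05970764160156, 60.40423583984375), 4.7625226974487305) [504.2  43.  106.4]
jaw 431 ((590.2359619140625, 91.87191772460938), (159.26710510253906, 24.875411987304688), 5.353439807891846) [590.5  93.3 137.9]
block 364 ((600.373291015625, 59.408958435058594), (136.24574279785156, 66.89071655273438), 0.12937477231025696) [592.9  50.7 151.1]
handle 219 ((600.1282348632812, -12.987085342407227), (97.72885131835938, 35.6707649230957), 0.7188873291015625) [597.7 -17.3 138.7]
```

View pics/ca.png

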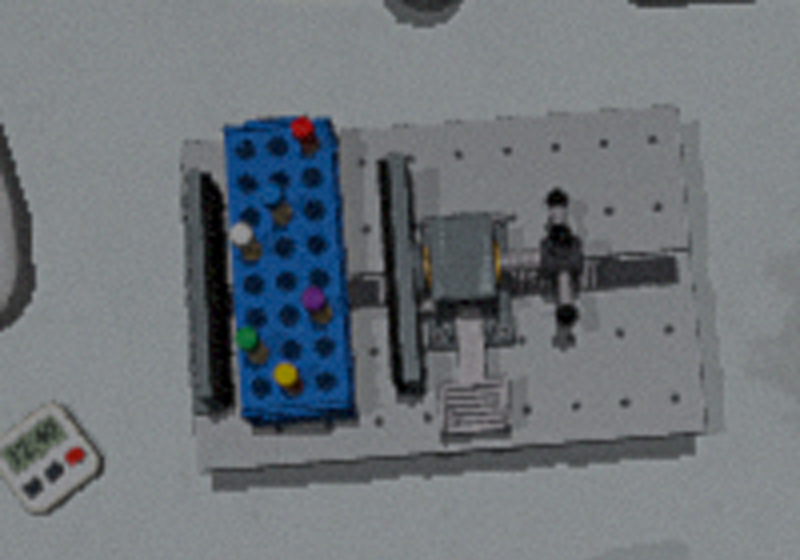

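View pics/cb.png

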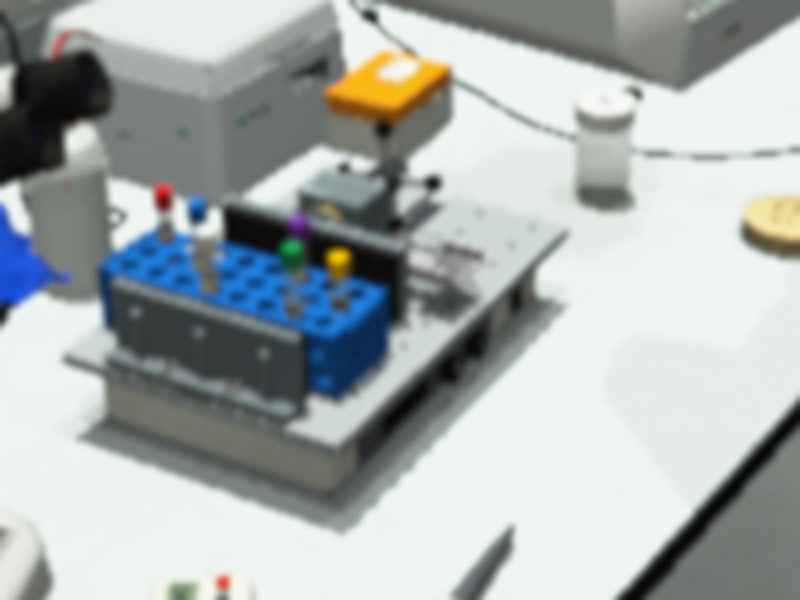

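```bash
cat >> h.py <<'E'
YAW=np.radians(5.2); O=np.array([592.2,70.2])
C=np.array([[np.cos(YAW),-np.sin(YAW)],[np.sin(YAW),np.cos(YAW)]])
def W(x,y,z): return np.r_[O+C@[x,y],z]           # shaker -> world
def S(P): P=np.atleast_2d(P); return np.c_[(P[:,:2]-O)@C,P[:,2]]
def down(yaw=YAW): return (R.from_euler('z',yaw)*R.from_rotvec([np.pi,0,0])).as_rotvec()
E
python3 - <<'E'
from h import *
r.gripper_to(0)
for i,(x,y) in enumerate([(-90,-20),(-70,-50)]):
    r.movep(W(x,y,330),down()); st=r.get_state(); im,d=cams.camera('wrist')
    cv2.imwrite(f'pics/w{i}.png',im); np.savez(f'w{i}.npz',d=d,p=st['position'],e=st['ee_rot'])
    print(st['clock'],st['position'],st['width'],st['joint_positions'])
    for t in ('thumb_pad','lever','hub','handle','spoke_ball','jaw_pad','rack'):
        for s in spotter.silhouettes('wrist',t)[:2]:
            if s['score']<.4: continue
            P=S(cloud('wrist',s['pixels'],d,st))
            print(t,round(s['score'],2),np.round(s['point']),np.median(P,0).round(1), np.percentile(P,[2,98],axis=0).round(1).tolist())
E
```

```text
4.4 [504.46775588  41.39326563 329.81219662] -0.11571724547293735 [-1.35433616e-03  1.46199487e-01  1.47680414e+00 -3.33298420e-04
  1.51887008e+00  1.47970712e+00]
thumb_pad 0.56 [317. 167.] [-81.4 -21.9 106. ] [[-107.5, -44.5, 100.0], [-29.6, 0.6, 116.5]]
lever 0.89 [321. 170.] [-81.6 -21.9 106. ] [[-108.6, -45.4, 98.4], [-29.6, 1.7, 116.6]]
lever 0.47 [274.  93.] [  9.2  27.8 136. ] [[-70.4, 23.9, 134.3], [77.9, 31.9, 137.5]]
hub 0.8 [379.  95.] [  2.8 -86.8 137.4] [[-42.0, -106.5, 73.7], [47.7, -51.2, 179.2]]
handle 0.59 [378.  98.] [  2.5 -86.4 137.4] [[-42.7, -100.3, 127.0], [47.5, -50.3, 179.3]]
spoke_ball 0.91 [378.  99.] [  2.1 -86.6 137.6] [[-42.9, -100.5, 127.9], [46.8, -50.3, 179.3]]
jaw_pad 0.83 [274.  93.] [  7.2  27.8 136. ] [[-70.5, 23.7, 111.5], [76.3, 35.6, 137.8]]
jaw_pad 0.72 [382.  98.] [  2.6 -86.5 137.6] [[-42.0, -100.8, 127.4], [46.8, -50.3, 179.3]]
rack 0.71 [212.  87.] [ 15.7  93.9 127.7] [[-86.2, 62.5, 79.7], [103.4, 135.9, 181.7]]
5.0667 [527.96975462  12.99481365 329.76738798] -0.1996004266269476 [-5.52221565e-02  1.78898420e-01  1.43588791e+00 -2.27005177e-04
  1.52677670e+00  1.42655671e+00]
thumb_pad 0.89 [293. 186.] [-81.2 -21.8 106.1] [[-107.8, -44.7, 85.7], [-32.1, 1.6, 116.4]]
lever 0.62 [296. 188.] [-81.5 -21.9 106.1] [[-107.8, -44.6, 100.6], [-32.8, 0.7, 116.4]]
hub 0.6 [352. 119.] [  2.8 -86.4 137.2] [[-42.3, -101.7, 73.9], [48.0, -50.1, 179.4]]
handle 0.9 [350. 120.] [  2.8 -86.5 137.4] [[-42.1, -101.3, 127.5], [47.8, -50.2, 179.4]]
spoke_ball 0.88 [350. 117.] [  3.4 -86.9 137.7] [[-41.9, -101.6, 128.5], [47.9, -51.3, 179.5]]
jaw_pad 0.59 [246. 111.] [ 11.6  27.7 136.1] [[-72.0, 24.1, 134.3], [77.6, 31.7, 137.7]]
rack 0.78 [190.  98.] [ 23.5  91.9 127.8] [[-85.5, 62.4, 80.1], [112.6, 135.5, 181.3]]
```

```bash
cat >> h.py <<'E'
def rep(t=''):
    s=r.get_state(); print(t,round(s['clock'],2),S(s['position'])[0].round(1),'F',np.r_[C.T@np.array(s['force'])[:2],s['force'][2]].round(1)); return s
E
python3 - <<'E'
from h import *
X=-92
r.movep(W(X,-22,135),down()); rep('above')
print(r.servo_line(W(X,-22,85),velocity=25,until_force=15)); rep('pressed')
print(r.servo_line(W(X,-6,r.get_state()['position'][2]),velocity=25,until_force=10)); rep('slid a bit')
im,d=cams.camera('scene'); cv2.imwrite('pics/s1.png',cv2.resize(im[150:300,190:390],None,fx=4,fy=4,interpolation=cv2.INTER_CUBIC))
st=r.get_state();im,d=cams.camera('wrist'); cv2.imwrite('pics/w2.png',im)
for n in ('wrist','scene'):
  d=cams.camera(n)[1]
  for t in ('lever','handle','jaw_pad','rack'):
    for s in spotter.silhouettes(n,t)[:1]:
        P=S(cloud(n,s['pixels'],d,st)); print(n,t,round(s['score'],2),np.median(P,0).round(1), np.percentile(P,[2,98],axis=0).round(1).tolist())
E
```

```text
above 6.28 [-90.4 -22.1 136. ] F [ 0.7  0.6 -0.3]
True
pressed 7.83 [-93.2 -21.8  92.3] F [-2.5  0.2 11.2]
False
slid a bit 8.62 [-93.2  -6.   93.1] F [-5.2 -0.8 10.1]
wrist lever 0.61 [-72.8  -5.9  99.4] [[-104.1, -28.9, 90.7], [-29.2, 17.1, 105.3]]
wrist handle 0.64 [ -2.3 -68.5 138. ] [[-42.1, -84.9, 93.0], [9.5, -35.9, 158.2]]
wrist jaw_pad 0.5 [-72.6  -5.9  99.4] [[-104.1, -28.8, 90.7], [-29.2, 17.0, 105.3]]
wrist rack 0.6 [-35.   82.5 127.8] [[-87.6, 62.3, 80.6], [14.4, 118.6, 158.8]]
scene lever 0.68 [-94.   -0.9  96.4] [[-110.0, -36.1, 76.3], [-48.0, 20.2, 105.5]]
scene handle 0.51 [ -0.  -69.3 138.8] [[-17.0, -84.4, 90.4], [40.5, -54.2, 178.2]]
scene jaw_pad 0.6 [ 21.   46.8 130.8] [[-76.5, 40.8, 120.7], [71.2, 61.8, 139.4]]
scene rack 0.68 [-26.  107.  129.5] [[-91.6, 44.8, 76.0], [112.7, 147.9, 179.7]]
```

View pics/w2.png

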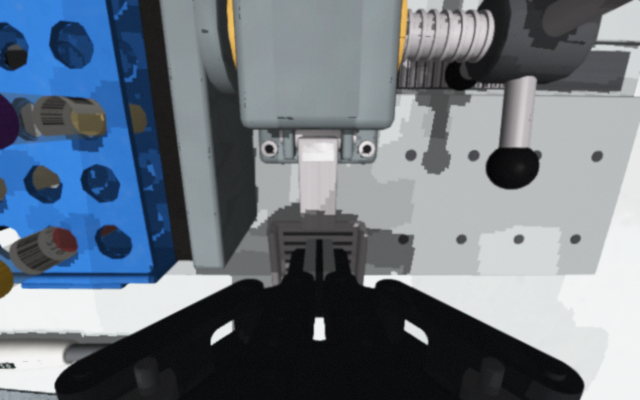

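```bash
python3 - <<'E'
from h import *
for y in (10,16,20,24,28,32,36):
    h=r.servo_line(W(-92,y,91.5),velocity=20,until_force=9); s=rep(f'{y} {h}')
    f=C.T@np.array(s['force'])[:2]
    if h or f[1]<-9: break
d=cams.camera('wrist')[1]; st=r.get_state()
for n in ('wrist','scene','top'):
  if n!='wrist': d=cams.camera(n)[1]
  for t in ('lever','handle','jaw_pad','rack'):
    for s in spotter.silhouettes(n,t)[:1]:
        P=S(cloud(n,s['pixels'],d,st)); print(n,t,round(s['score'],2),np.median(P,0).round(1), np.percentile(P,[2,98],axis=0).round(1).tolist())
E
```

```text
10 False 10.17 [-93.1   9.3  92.3] F [-4.4 -3.3 10.6]
16 False 10.62 [-93.1  15.3  92.3] F [-4.8 -2.3 10.3]
20 False 10.97 [-93.1  19.3  92.2] F [-4.5 -2.7 10.7]
24 False 11.32 [-92.8  22.1  92.3] F [-4.1 -6.5 11.3]
28 False 11.67 [-92.4  25.9  92.5] F [-3.6 -7.2 11.1]
32 False 12.02 [-92.   29.4  92.6] F [-3.  -8.6 11.5]
36 True 12.26 [-92.   29.3  93.1] F [-2.6 -5.6 12. ]
wrist lever 0.62 [ -1.9 -42.3 138.3] [[-42.0, -58.3, 93.0], [11.4, -10.4, 157.5]]
wrist handle 0.68 [ -1.9 -42.3 138.2] [[-42.0, -58.3, 93.5], [11.4, -10.2, 157.5]]
wrist jaw_pad 0.8 [-23.8  69.9 136.2] [[-72.0, 66.8, 135.0], [11.0, 73.2, 137.6]]
wrist rack 0.93 [-35.3 102.2 128.6] [[-86.0, 77.6, 102.2], [13.6, 143.4, 176.7]]
scene lever 0.7 [-97.5  34.   96.7] [[-109.4, -2.1, 90.1], [-64.0, 48.0, 107.1]]
scene jaw_pad 0.59 [ 11.8  72.7 135.8] [[-74.9, 67.8, 130.6], [55.9, 76.4, 139.6]]
scene rack 0.78 [-11.7 116.6 129.5] [[-91.4, 71.4, 79.1], [114.6, 150.6, 180.8]]
top handle 0.82 [ -1.8 -45.3 138.3] [[-43.8, -58.0, 73.4], [46.0, -19.3, 180.0]]
top rack 0.65 [ 79.6 111.3 127.5] [[-92.1, 77.0, 74.4], [116.3, 150.3, 182.6]]
```

```bash
python3 - <<'E'
from h import *
r.servo_line(W(-91.5,32.5,92),velocity=15,until_force=12); rep('push')
z=r.get_state()['position']
p=S(z)[0]
r.servo_line(W(-91.5,p[1]+1,104),velocity=15); rep('up')
r.servo_line(W(-91.5,p[1]-3,112),velocity=25); rep('up2')
r.servo_line(W(-95,p[1]-7,190),velocity=120); r.movep(W(-120,-30,300),down())
st=rep('clear')
for n in ('wrist','top'):
  im,d=cams.camera(n); cv2.imwrite(f'pics/{n}3.png',im)
  for t in ('lever','handle','jaw_pad','rack'):
    for s in spotter.silhouettes(n,t)[:1]:
        P=S(cloud(n,s['pixels'],d,st)); print(n,t,round(s['score'],2),np.median(P,0).round(1), np.percentile(P,[2,98],axis=0).round(1).tolist())
E
```

```text
push 13.29 [-92.   29.8  92.9] F [ -3.6 -10.5  12.2]
up 14.25 [-90.   28.9 104.7] F [ 0.9 -6.8  4.4]
up2 14.76 [-91.7  26.9 111.9] F [-0.   0.  -0.6]
clear 16.12 [-120.3  -30.2  299.8] F [ 0.1  0.9 -0.6]
wrist lever 0.92 [-81.3  20.4 105.5] [[-107.9, -3.7, 75.2], [-26.6, 43.2, 115.9]]
wrist handle 0.72 [ -59.5 -355.7   91.9] [[-85.1, -395.4, 5.7], [-34.9, -345.1, 100.1]]
wrist jaw_pad 0.93 [ -5.   69.5 136.1] [[-71.1, 65.0, 134.2], [54.8, 73.3, 138.6]]
wrist rack 0.73 [ -9.1 110.5 128.1] [[-87.1, 76.6, 100.7], [58.1, 145.6, 180.6]]
top lever 0.62 [-105.5   27.9  105.8] [[-153.9, -9.0, 72.4], [-91.6, 50.3, 435.5]]
top rack 0.84 [ 24.1 129.9 127.8] [[-91.4, 77.0, 79.3], [113.1, 148.5, 184.1]]
```

View pics/wrist3.png

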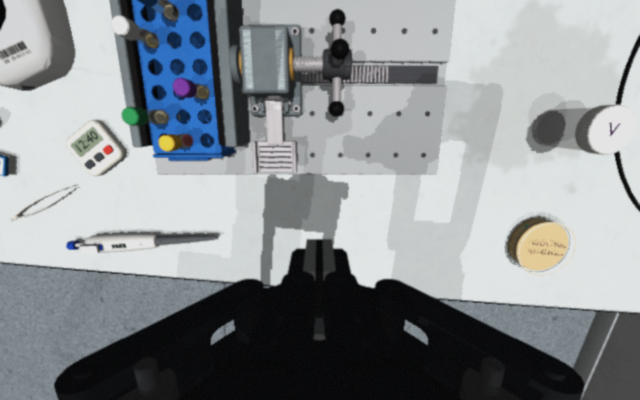

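```bash
cat >> h.py <<'E'
AX,AZ=2.7,130.
def fing(th,y,gap=0):
    d=np.interp(th,[0,.75],[8,2]); return W(AX+42*np.sin(th)-19-gap,y,AZ+42*np.cos(th)-d)
def stroke(a,b,y,lim=9,n=6,vel=60):
    p=fing(a,y,10); r.movep(np.r_[p[:2],215],down()); r.servo_line(p,velocity=150); s0=r.get_state()
    f0=C.T@np.array(s0['force'])[:2]; hit=False
    for th in np.linspace(a,b,n):
        hit=r.servo_line(fing(th,y),velocity=vel,until_force=lim); s=r.get_state()
        f=np.array(s['force'])-np.array(s0['force']); f=np.r_[C.T@f[:2],f[2]]; p=S(s['position'])[0]
        print(f'{np.degrees(th):.0f} {hit} t={s["clock"]:.1f} F',f.round(1),'x',p[0].round(1),'z',p[2].round(1))
        if hit: break
    return hit
def leave():
    p=r.get_state()['position']; q=S(p)[0]; r.servo_line(W(q[0]-4,q[1],max(q[2]+5,150)),velocity=80); q=S(r.get_state()['position'])[0]; r.servo_line(W(q[0],q[1],215),velocity=200)
E
python3 - <<'E'
from h import *
r.movep(W(-40,-46,240),down())
stroke(0,np.radians(42),-46); leave()
r.movep(W(-110,-50,300),down()); st=rep()
for n in ('wrist',):
  im,d=cams.camera(n); cv2.imwrite(f'pics/{n}4.png',im)
  for t in ('spoke_ball','lever','handle','jaw_pad','rack'):
    for s in spotter.silhouettes(n,t)[:1]:
        P=S(cloud(n,s['pixels'],d,st)); print(n,t,round(s['score'],2),np.median(P,0).round(1), np.percentile(P,[2,98],axis=0).round(1).tolist())
E
```

```text
0 False t=18.2 F [ 0.1 -1.  -0.2] x -15.0 z 165.0
8 False t=18.4 F [-0.2  0.   1.3] x -9.8 z 164.7
17 False t=18.7 F [-0.9 -0.4  0.4] x -3.9 z 164.4
25 False t=18.9 F [-1.   0.  -0.4] x 1.9 z 163.2
34 False t=19.2 F [-0.9  1.3 -0.3] x 7.3 z 161.4
42 False t=19.4 F [-1.9  0.7 -0.1] x 12.2 z 158.8
 20.73 [-109.6  -50.   299.3] F [0.1 0.8 0.1]
wrist spoke_ball 0.67 [  3.4 -45.5 143.2] [[-32.8, -60.6, 73.0], [35.2, -9.8, 169.0]]
wrist lever 0.57 [-81.6  19.1 105.6] [[-107.7, -4.5, 98.7], [-27.6, 41.4, 115.8]]
wrist handle 0.8 [  3.4 -45.5 143.4] [[-32.7, -59.7, 106.7], [35.0, -10.1, 169.0]]
wrist jaw_pad 0.96 [  3.9  70.  136. ] [[-71.7, 66.8, 134.4], [65.7, 73.3, 138.0]]
wrist rack 0.97 [ -2.  108.8 128.1] [[-87.1, 76.8, 101.5], [67.4, 146.6, 181.9]]
```

View pics/wrist4.png

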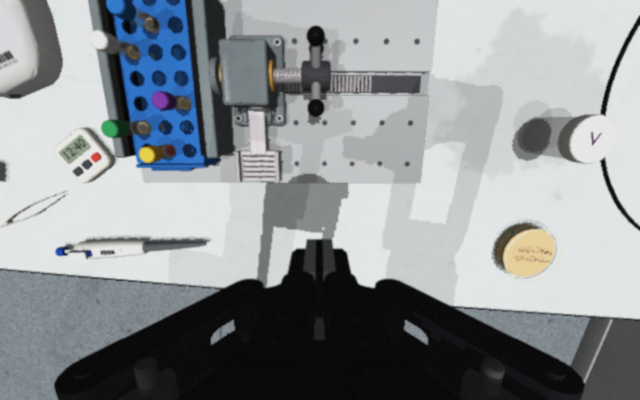

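```bash
cat >> h.py <<'E'
def stroke2(a,b,y,stop=.24,n=9,vel=60):
    p=fing(a,y,8); r.movep(np.r_[p[:2],215],down()); r.servo_line(p,velocity=150); s0=r.get_state()
    for th in np.linspace(a,b,n):
        hit=r.servo_line(fing(th,y),velocity=vel,until_force=14); s=r.get_state()
        f=np.array(s['force'])-np.array(s0['force']); f=np.r_[C.T@f[:2],f[2]]; p=S(s['position'])[0]
        T=(42*np.cos(th)*-f[0]-(42*np.sin(th)-8)*-f[2])/1e3
        print(f'{np.degrees(th):.0f} {hit} t={s["clock"]:.1f} F',f.round(1),'T',T.round(3),'lag',(S(fing(th,y))[0]-p).round(1))
        if hit or T>stop: return True
    return False
E
python3 - <<'E'
from h import *
for i in range(2):
    print('stroke',i); h=stroke2(np.radians(-48),np.radians(42),-45+2*i); leave()
    if h: break
E
```

```text
stroke 0
-48 False t=22.4 F [-1.6  0.   0.1] T 0.041 lag [-0.6  0.2 -1. ]
-37 False t=22.7 F [-5.5  0.4  3.2] T 0.081 lag [ 0.8 -0.1 -0.6]
-26 False t=22.9 F [-9.1 -0.5  4.6] T 0.225 lag [ 2.   0.1 -0.6]
-14 False t=23.2 F [-4.7 -0.8  2.7] T 0.14 lag [ 0.   0.1 -0.7]
-3 False t=23.5 F [-2.2  1.  -0.4] T 0.095 lag [-1.  -0.  -0.2]
8 False t=23.8 F [-1.4  1.  -1. ] T 0.06 lag [-0.8 -0.1  0.1]
19 False t=24.1 F [-2.1  1.1 -1.5] T 0.074 lag [-0.4 -0.2  0.3]
31 False t=24.4 F [-1.9  1.9 -1.2] T 0.05 lag [-0.2 -0.1  0.3]
42 False t=24.6 F [-2.   1.1 -2. ] T 0.023 lag [-0.1 -0.1  0.2]
stroke 1
-48 False t=26.5 F [-3.4 -0.8  0.3] T 0.083 lag [-0.4  0.1 -0.9]
-37 False t=26.8 F [-6.5 -0.2  3.2] T 0.113 lag [ 1.1 -0.1 -0.8]
-26 False t=27.1 F [-11.2   0.3   7.8] T 0.222 lag [ 2.9 -0.3 -1. ]
-14 False t=27.4 F [-6.6 -1.8  2.4] T 0.224 lag [ 1.1  0.2 -1.2]
-3 False t=27.7 F [-4.  -1.3  1.6] T 0.15 lag [-0.4  0.1 -0.9]
8 False t=27.9 F [-2.  -1.   0.5] T 0.083 lag [-0.7 -0.  -0.2]
19 False t=28.2 F [-2.6  1.  -0.7] T 0.1 lag [-0.3 -0.2  0.2]
31 False t=28.5 F [-2.9 -0.5 -0.7] T 0.095 lag [ 0.  -0.1  0.3]
42 False t=28.8 F [-3.2  0.3 -0.4] T 0.09 lag [ 0.2 -0.1  0.3]
```

```bash
python3 - <<'E'
from h import *
print(stroke2(np.radians(-48),np.radians(42),-41,stop=.32)); leave()
r.movep(W(-110,-50,300),down()); st=rep()
im,d=cams.camera('wrist'); cv2.imwrite('pics/wrist5.png',im[:220,60:460])
for t in ('lever','handle','jaw_pad','rack'):
    for s in spotter.silhouettes('wrist',t)[:1]:
        P=S(cloud('wrist',s['pixels'],d,st)); print(t,round(s['score'],2),np.median(P,0).round(1), np.percentile(P,[2,98],axis=0).round(1).tolist())
E
```

```text
-48 True t=30.6 F [-1.7 -0.3  1.2] T 0.001 lag [ 4.5 -0.   0.4]
True
 31.79 [-110.6  -50.   299.7] F [ 0.1 -0.5  0.3]
lever 0.63 [-81.9  18.2 105.6] [[-107.4, -4.8, 99.9], [-27.6, 39.5, 115.8]]
handle 0.84 [  1.7 -42.4 142.7] [[-39.0, -56.8, 95.8], [41.5, 47.0, 174.9]]
jaw_pad 0.82 [  4.3  71.8 136. ] [[-67.6, 68.4, 127.2], [61.8, 77.2, 139.7]]
rack 0.84 [ -2.1 109.  128.1] [[-87.4, 76.8, 101.0], [66.3, 146.5, 181.8]]
```

View pics/wrist5.png

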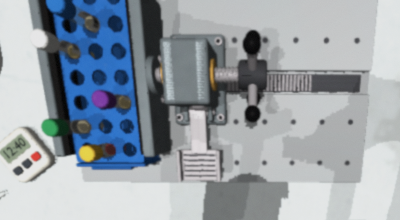

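```bash
cat >> h.py <<'E'
def angle(n='wrist'):
    """spoke angle mod 90 deg from the depth of the handle"""
    st=r.get_state(); im,d=cams.camera(n); P=S(cloud(n,np.ones(d.shape,bool),d,st))
    m=(abs(P[:,0]-AX)<55)&(P[:,1]>-62)&(P[:,1]<-28)&(P[:,2]>110)
    q=P[m]; u=np.c_[q[:,0]-AX,q[:,2]-AZ]; rr=np.hypot(*u.T); k=(rr>38)&(rr<52); a=np.degrees(np.arctan2(u[k,0],u[k,1]))
    print('hist',{int(e):int(c) for c,e in zip(*np.histogram(a,np.arange(-100,101,10))) if c}); print('y',q[k,1].mean().round(1))
    for lo,hi in ((-90,0),(0,90)):
        w=a[(a>lo)&(a<hi)]; 
        if len(w): print(len(w),w.mean().round(1),np.percentile(w,[5,95]).round(1))
    return st
E
python3 - <<'E'
from h import *
angle()
E
```

```text
hist {-70: 46, -60: 174, 10: 87, 20: 200, 30: 14}
y -44.3
220 -56.6 [-62.8 -52. ]
301 22.9 [17.2 29.9]
```

```bash
python3 - <<'E'
from h import *
print(stroke2(np.radians(18),np.radians(46),-43,stop=.32,n=5)); 
q=S(r.get_state()['position'])[0]; r.servo_line(W(q[0]-8,q[1],q[2]),velocity=60); q[0]-=8; r.servo_line(W(q[0],q[1],215),velocity=200)
r.movep(W(-110,-50,300),down()); rep(); angle()
E
```

```text
18 False t=33.4 F [-0.6  1.6 -0.1] T 0.023 lag [-1.4  0.1 -1.3]
25 False t=33.7 F [0.1 0.9 0.2] T -0.004 lag [-0.4 -0.   0.1]
32 False t=33.9 F [-2.1  1.2  0.5] T 0.084 lag [ 0.5 -0.1  0.3]
39 False t=34.2 F [-3.8  2.1  0.9] T 0.14 lag [ 0.8 -0.   0.4]
46 False t=34.4 F [-2.3  1.8  0.4] T 0.078 lag [ 0.4 -0.1  0.1]
False
 35.8 [-109.6  -50.   299.2] F [-0.1 -0.  -1. ]
hist {-70: 29, -60: 186, -50: 1, 10: 60, 20: 209, 30: 25}
y -44.2
216 -55.6 [-62.2 -51.1]
294 23.7 [18.2 30.9]
```

```bash
python3 - <<'E'
from h import *
print(stroke2(np.radians(22),np.radians(42),-44,stop=.32,n=4))
im,_=cams.camera('wrist'); s,_=cams.camera('scene')
a=cv2.resize(im[:220,200:500],None,fx=2,fy=2); b=cv2.resize(s[165:220,250:325],(600,440),interpolation=cv2.INTER_CUBIC)
cv2.imwrite('pics/p6.png',cv2.resize(np.hstack([a[:, :],b[:, :200+400]]),(800,293)))
rep()
E
```

```text
22 False t=37.2 F [ 1.1 -1.2  0.1] T -0.041 lag [-1.4  0.1 -1.3]
29 False t=37.5 F [ 0.5 -0.8 -0. ] T -0.018 lag [-0.2 -0.   0.1]
35 False t=37.7 F [-2.2 -1.8  1.7] T 0.102 lag [ 0.7 -0.1  0.4]
42 False t=38.0 F [-3.9  0.3  1.2] T 0.145 lag [ 0.6 -0.1  0.3]
False
 38.07 [ 11.2 -43.9 158.8] F [-4.1 -0.9  1.4]
```

View pics/p6.png

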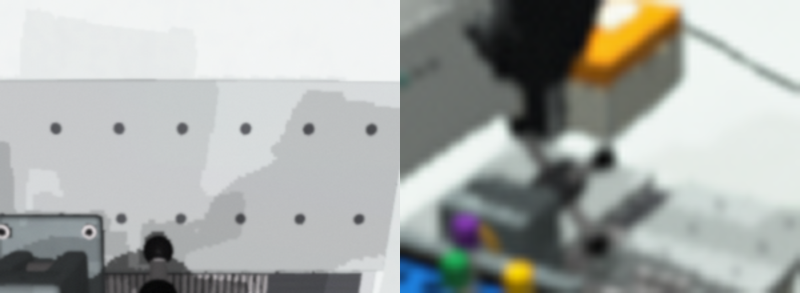

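```bash
cat >> h.py <<'E'
def push(ths,y,off,stop=.3,d=5):
    for th in np.radians(ths):
        g=W(AX+42*np.sin(th)-off,y,AZ+42*np.cos(th)-d); hit=r.servo_line(g,velocity=30,until_force=14); s=r.get_state()
        f=np.array(s['force']); f=np.r_[C.T@f[:2],f[2]]; T=(42*np.cos(th)*-f[0]-(42*np.sin(th)-8)*-f[2])/1e3
        print(f'{np.degrees(th):.0f} {hit} t={s["clock"]:.1f} F',f.round(1),'T',T.round(3),'lag',(S(g)[0]-S(s['position'])[0]).round(1))
        if hit or T>stop: return True
E
python3 - <<'E'
from h import *
push([32,36,40,44,48],-44,14)
q=S(r.get_state()['position'])[0]; r.servo_line(W(q[0]-8,q[1],q[2]),velocity=60); q[0]-=8; r.servo_line(W(q[0],q[1],215),velocity=200)
r.movep(W(-110,-50,300),down()); rep(); angle()
E
```

```text
32 False t=38.3 F [-3.2  1.1 -0.5] T 0.108 lag [-0.2  0.  -0. ]
36 False t=38.6 F [-4.3 -0.1  1.9] T 0.175 lag [ 0.   0.  -0.1]
40 False t=38.8 F [-3.6 -0.2  2.6] T 0.164 lag [-0.1 -0.  -0.1]
44 False t=39.1 F [-3.6 -0.6  3.5] T 0.184 lag [-0.2  0.  -0.1]
48 False t=39.3 F [-3.1 -0.1  1.8] T 0.129 lag [-0.2  0.  -0. ]
 40.71 [-109.5  -50.   299.2] F [ 0.2  0.5 -0.5]
hist {-70: 24, -60: 191, -50: 1, 10: 56, 20: 216, 30: 21}
y -44.2
216 -55.5 [-61.4 -51.1]
293 23.9 [18.3 30.8]
```

```bash
python3 - <<'E'
from h import *
th=np.radians(22); y=-44
p=W(AX+42*np.sin(th)-22,y,AZ+42*np.cos(th)-6); r.movep(np.r_[p[:2],205],down()); r.servo_line(p,velocity=200)
push([32,42,52],y,14,d=6)
s,d=cams.camera('scene'); cv2.imwrite('pics/p7.png',cv2.resize(s[165:220,250:325],(600,440),interpolation=cv2.INTER_CUBIC))
P=S(cloud('scene',np.ones(d.shape,bool),d)); np.save('P7.npy',P)
q=S(r.get_state()['position'])[0]
for k in (2,5,8): r.servo_line(W(q[0]-k,y,q[2]),velocity=60); rep(k)
s,d=cams.camera('scene'); cv2.imwrite('pics/p8.png',cv2.resize(s[165:220,250:325],(600,440),interpolation=cv2.INTER_CUBIC))
a,b=cv2.imread('pics/p7.png'),cv2.imread('pics/p8.png'); cv2.imwrite('pics/p78.png',cv2.resize(np.hstack([a,b]),(800,293)))
E
```

```text
32 False t=42.4 F [-3.4 -0.5  2.9] T 0.164 lag [ 0.1 -0.   0.1]
42 False t=42.8 F [-3.8 -0.4  2. ] T 0.158 lag [ 0.1 -0.1  0.3]
52 False t=43.2 F [-3.9  1.8  1.4] T 0.136 lag [ 0.1 -0.1  0.2]
2 43.48 [ 20.5 -44.1 150. ] F [-1.   0.5  0.8]
5 43.73 [ 17.2 -44.2 150.1] F [-0.7  1.   2.7]
8 43.98 [ 13.5 -44.  149.9] F [0.4 0.4 1.7]
```

View pics/p78.png

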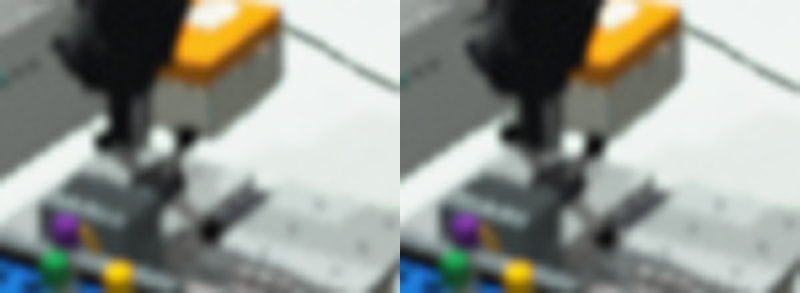

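```bash
python3 - <<'E'
from h import *
q=S(r.get_state()['position'])[0]; r.servo_line(W(q[0]-6,-44,q[2]),velocity=60); r.servo_line(W(q[0]-6,-44,215),velocity=200)
r.movep(W(-110,-50,300),down()); rep(); st=angle()
im,d=cams.camera('wrist'); cv2.imwrite('pics/w9.png',cv2.resize(im[:200,60:400],(680,400)))
for t in ('lever','handle','jaw_pad','rack'):
    for s in spotter.silhouettes('wrist',t)[:1]:
        P=S(cloud('wrist',s['pixels'],d,st)); print(t,round(s['score'],2),np.median(P,0).round(1), np.percentile(P,[2,98],axis=0).round(1).tolist())
E
```

```text
45.38 [-109.7  -50.   299.1] F [ 0.5  0.5 -0.9]
hist {-70: 28, -60: 188, -50: 1, 10: 54, 20: 218, 30: 24}
y -44.2
217 -55.6 [-62.2 -50.8]
296 23.8 [18.4 30.6]
lever 0.63 [-81.7  17.9 106.2] [[-107.6, -5.6, 100.2], [-27.8, 39.9, 116.4]]
handle 0.95 [  1.5 -42.6 143.5] [[-38.1, -56.8, 97.9], [28.2, 46.7, 175.5]]
jaw_pad 0.94 [ -0.3  71.7 136.6] [[-69.5, 70.0, 135.2], [62.3, 73.3, 138.1]]
```

View pics/w9.png

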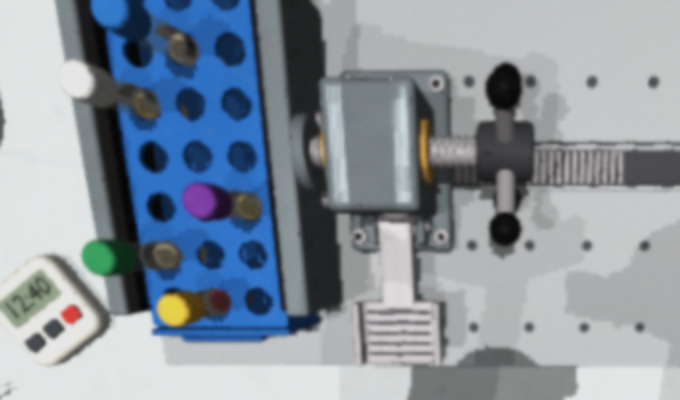

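```bash
python3 -c "
from h import *
print(r.sign_off())"
```

```text
the job is handed in; nothing more can be done
None
```

I handed the job in at about 45 s of the 61 s limit. The rack stands against the fixed jaw, the lever is up, and the handle is turned about 208° clockwise and looks tight; extra pushes sprang back to the same angle, and I estimated the turning torque at 0.14 to 0.18 N m instead of measuring the clamp force.

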